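# Release and push back the plate stop of a dish rack

### The job

Open up the plate bay of the dish rack: press the release pad on top of the sliding plate stop down with the fingertips and, keeping it pressed, push the stop back along its bar without forcing it, away from the two plates, until it comes up against the post at the end of the bar. Then let go and move clear, with the stop left there. Do not pick up or pinch anything, and leave the plates standing and the other dishes and washing things where they are.

Things in the scene. Friction and masses are not known exactly. Their poses are not given: they have to be found in the camera images.
- rack: Steel dish rack, fixed. Origin on the ledge under the middle of the ratchet bar. +y runs along the bar away from the plates: the way to push. +x points from the bar into the tray (x 50 to 300 mm, y -200 to 200, rim 59 mm high, a scoop on the far rim). The bar, 12 mm wide, top 61 mm high, lies on the robot's side of the tray between two posts 72 mm high, centred at y = -112.5 and 112.5 mm.
- pad_top (a point): Centre of the top of the release pad, a level plate 42 mm (rack x) by 56 mm (along the bar), 86 mm above the ledge when up, on top of the stop's carriage; moves with it; axes as the rack's. A push wall stands at its +y end; it is open from above, on both x sides (over the tray only a thin panel, 26 mm in -y from here, x 80 to 250 mm, 125 mm high, part of the stop) and at its -y end.
- push_wall (a point): Middle of the top edge of the push wall's face that looks to rack -y, over the pad. The wall belongs to the stop: 44 mm wide (rack x), 8 mm thick, top 119 mm above the ledge, 33 mm above the unpressed pad. Its face is 30 mm in +y from the pad's centre. A fingertip standing on the pad and moved in +y pushes against it.
- bar_end (a point): Middle of the top edge of the inner face of the end post at the bar's +y end, 72 mm above the ledge, where the stop's carriage comes to rest. The carriage is 70 mm long. When it is there, the face of the push wall is 9 mm short of this point in rack y and the pad's centre is 39 mm short.
- plate_stop (a joint): Travel of the plate stop along the bar in m, growing in rack +y: 0 nearest the plates, 0.14 fully back against the end post. Starts between 0 and 0.05. With the release up, a ratchet under the bar bars it from going in +y (after at most 11 mm of play); with it pressed, it slides with about 3 N of friction and stays where it is left.
- release (a joint): How far the release pad is pressed, in m: 0 up (to 0.004 if the pawl rests on a tooth), 0.010 fully down on its stop. It goes straight down; the spring takes about 4 N at first, 7 N fully down. The ratchet is free from 0.005 on. It springs up when let go.
- plate_a: Plastic plate, 170 mm across, standing on edge in the rack at rack y = -165 mm, x = 175 mm, reaching 194 mm above the ledge; origin at its centre. To be left alone.
- plate_b: The other plastic plate, alike, nearer the stop, at rack y = -131 mm. To be left alone.
- mug: White enamel mug, 80 mm across, 80 mm high, standing in the tray; origin under its middle. To be left alone.
- brush: Washing-up brush, 200 mm long, lying on the ledge. To be left alone.
- spoon: Spoon lying on the ledge. To be left alone.
- soap: Piece of soap, 85 x 50 x 28 mm, on the ledge; origin under its middle. To be left alone.
- tumbler: Steel tumbler, 72 mm across, 100 mm high, on the ledge; origin under its middle. To be left alone.

How it is judged:
By the outcome, as a careful person would: the job done as asked, in the order asked, and still so for the second after the job is handed in, with the robot touching nothing.
It also fails if it takes over 35 s, if anything falls off the work surface, if the arm or the gripper's body presses on something with over 40 N, if the wrist force passes 120 N, or if a joint passes its speed limit or range.

### The arm

A 6-joint arm with a two-finger parallel gripper is mounted at the origin on the work surface. World frame = base frame: x ahead of the robot, y to its left, z up, the work surface at z = 0. Lengths are in mm, angles in degrees, forces in N, time in s.
With the tool pointing down it reaches from about 300 to 850 mm from the base axis. Payload 4.2 kg.
Tool frame: the origin (TCP) lies at the very end of the fingers, on their centre line; the grasp point (between the pads) lies 19 mm behind it (env.grasp_offset is the distance from the TCP to the grasp point, in mm); z points along the fingers, y is the line along which they close (so a half turn about z gives the same grasp; the last joint's range is limited). The gripper opens to 91 mm and grips with 3 to 60 N. Pads are 32 mm wide; open, the fingers measure 118 mm over their backs; the gripper's body (76 mm by 178 mm) begins 60 mm behind the grasp point.
Start: joints at [-66.005, 18.312, 89.639, -0, 72.044, -1.146], TCP at [244.296, -520.541, 213.976] pointing down, gripper open.
Joint ranges: [-177.97, 177.97], [-48.28, 115.42], [12.27, 149.76], [-77.06, 257.06], [2.81, 150.46], [-146.56, 146.56]. Speed limits (degrees/s): [147.25, 147.25, 180, 180, 180, 180].

### API

Orientations are given as [roll, pitch, yaw] about the fixed x, y, z axes, in that order (R = Rz(yaw) Ry(pitch) Rx(roll)).
In Python, from workcell import env gives the robot as it stands. The module is installed in compiled form; this text tells all that it offers.
- The arm moves only by the tool send_rows, never from a script. Its argument "motion" is a list of rows, each an object of numbers: "tx", "ty", "tz": the shift along the tool's x, y, z in units of 500 mm (1.0 is 500 mm); "rx", "ry", "rz": the turn, a rotation vector about the tool's x, y, z in units of 30 degrees (1.0 is 30 degrees); "gripper": the closure, from -1 (fully open) to 1 (shut). In form: [{"tx": .., "ty": .., "tz": .., "rx": .., "ry": .., "rz": .., "gripper": ..}, ...]. A call has 1 to 12 rows; each row shifts and turns the commanded pose from where the row before left it, along the tool's axes as they then stand; what a row does not reach is not made up. A row lasts 1/8 s, in which the tool goes at most 62.5 mm and 10.7 degrees, less where a joint would pass 70% of its speed; a pose out of reach is approached as far as the arm can. A call with a number of a shift or a turn outside -1 to 1 is refused whole. A call with a gripper value outside its range is refused whole. The fingers move at their own pace and stop on an object; "grip_force" is the grip in N (left out, the last holds). Time passes only in rows, so rows that do not move let the fingers close. It gives the time, the measured TCP pose, the force, the opening and the grip force at its end, in the units of the state.
- env.state(): the state, without advancing time (a new reading comes with each control period).
- env.grab_frame(name): name is "side" or "top"; returns a dict with "frame" (480x640x3 uint8, red, green, blue), "vertical_fov" (degrees; the focal length in pixels is half the picture's height over the tangent of half this angle, whatever the lens; pixels are square), "cx", "cy" (the principal point, pixels), "rvec" (rotation vector, rad) and "tvec" (3), from world to camera coordinates, as OpenCV has them. Camera axes: x right, y down, z forward; pixel columns grow to the right and rows downward; lengths in mm; the calibration is good to about 2 mm. A picture is of the moment at which its call begins. There is no depth.
- env.job_done(): hands the job in; it is judged then, once.
The state is a dict: "time_s": time; "qpos": joint angles; "qvel": joint speeds; "effort": joint torques, N m; "ee_pos": TCP position; "ee_rot": TCP orientation; "force": force on the tool from outside, world axes, zero at the start; "torque": the same for the moment, N m; "gripper_width": finger opening in mm; "gripper_force": force on a finger pad.
Only numpy, scipy, OpenCV 4.12 (cv2) and the standard library are available. Lean on these libraries where they do the work, as an engineer would, in place of code of your own. Each camera call takes 0.05 s, during which the arm holds its last target. There are 200 camera calls.

## Working session

There is one attempt and no reset: what is moved stays moved. The work goes in short steps, Python scripts to look and compute and a tool call to move; the robot and the scene stay as the last step left them, time stands still between calls to the robot, and variables do not carry over. Pictures are saved under pics/ and viewed, at most 10 in all, crops included, and the job is handed in when it is done.

Besides the shell and the picture viewer there is one more tool, called after ">>>" by a JSON object that holds its "op" and its "data". send_rows: Moves the arm, as the interface text tells. Shifts and turns lie within -1 to 1; 1 stands for 500 mm of shift or 30 degrees of turn. Its arguments: {"type":"object","properties":{"motion":{"type":"array"},"grip_force":{"type":"number"}},"required":["motion"]}

```bash
mkdir -p pics
cat > h.py <<'E'
from workcell import env
import numpy as np, cv2
def grab(n,f):
    d=env.grab_frame(n); cv2.imwrite(f,cv2.cvtColor(d["frame"],cv2.COLOR_RGB2BGR))
    fl=240/np.tan(np.radians(d["vertical_fov"])/2)
    K=np.array([[fl,0,d["cx"]],[0,fl,d["cy"]],[0,0,1.]])
    np.savez(f"{n}_cal.npz",K=K,r=np.array(d["rvec"],float),t=np.array(d["tvec"],float)); return d
def cal(n):
    c=np.load(f"{n}_cal.npz"); return c["K"],c["r"].reshape(3),c["t"].reshape(3)
def proj(n,P):
    K,r,t=cal(n); return cv2.projectPoints(np.array(P,float).reshape(-1,1,3),r,t,K,None)[0].reshape(-1,2)
def at_z(n,uv,z):
    K,r,t=cal(n); R=cv2.Rodrigues(r)[0]; C=-R.T@t
    d=R.T@np.linalg.inv(K)@np.array([uv[0],uv[1],1.]); return C+d*(z-C[2])/d[2]
E
python3 - <<'E'
from h import *
for n in("top","side"):
    d=grab(n,f"pics/{n}0.png"); K,r,t=cal(n); print(n,K[0,0],-cv2.Rodrigues(r)[0].T@t, {k:v for k,v in d.items() if k!="frame"})
print(env.state())
E
```

```text
top 452.6159917083475 [ 405.28849384   46.84613593 1051.99407752] {'vertical_fov': 55.86961575038823, 'cx': 313.5840010194193, 'cy': 242.63371249004837, 'rvec': array([ 2.19337548, -2.13413197,  0.17802871]), 'tvec': array([  4.9417269 , 544.94816284, 988.00401921])}
side 495.70682243182256 [217.37150762 626.84821164 960.94954396] {'vertical_fov': 51.66855311912766, 'cx': 317.1633581584998, 'cy': 240.32958093263585, 'rvec': array([ 0.71788268, -2.72144538,  0.94656389]), 'tvec': array([ 502.73582405,  253.19698113, 1023.11341442])}
{'time_s': 0.1, 'qpos': array([-6.60065181e+01,  1.83467490e+01,  8.96989030e+01, -7.08083094e-04,
        7.20437415e+01, -1.14503377e+00]), 'qvel': array([ 0.08451766, -0.17662348, -0.07548278,  0.0287504 , -0.04835596,
       -0.04310386]), 'effort': array([ 3.94213348e-04, -4.13333023e+01, -2.32510078e+01,  7.29272445e-02,
        4.21965960e-02, -6.29708757e-05]), 'ee_pos': array([ 244.08751887, -520.12608899,  213.22015107]), 'ee_rot': array([-1.79910611e+02, -1.11325766e-03,  2.51387336e+01]), 'force': array([ 0.38236336, -0.10773157, -0.55972343]), 'torque': array([ 0.00137518, -0.04467917, -0.02209407]), 'gripper_force': 0.0, 'gripper_width': 90.97776793117369}
```

View pics/top0.png

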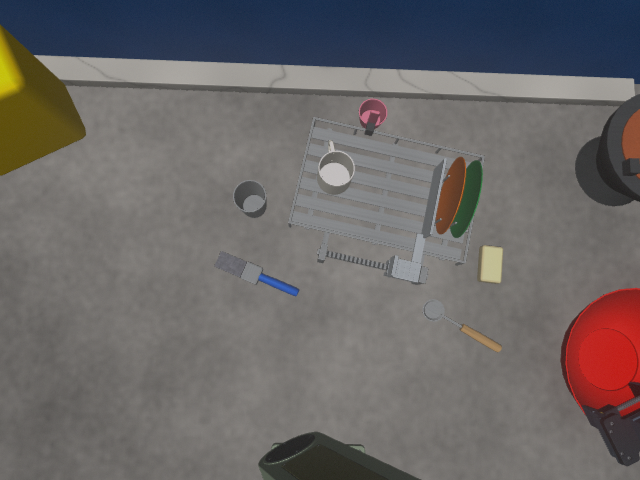

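View pics/side0.png

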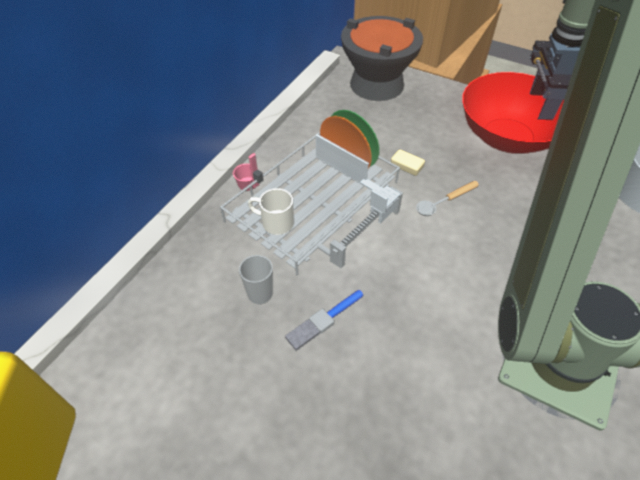

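The top view shows the rack rim corners near (315,119), (482,157), (464,263) and (290,225). The end post is at about (322,254) and the pad at about (405,267), with the plates to its right. In the side view the post is at (338,252) and the pad at (380,190). I'll enlarge both.

Run:
```python
import cv2,numpy as np
a=cv2.imread("pics/top0.png")[225:295,305:440]; b=cv2.imread("pics/side0.png")[165:275,300:420]
a=cv2.resize(a,None,fx=5.9,fy=5.9,interpolation=cv2.INTER_CUBIC)
cv2.imwrite("pics/topc.png",a); cv2.imwrite("pics/sidec.png",cv2.resize(b,None,fx=5,fy=5,interpolation=cv2.INTER_CUBIC))
from h import *
for z in (0,59,100): 
    c=np.array([at_z("top",p,z) for p in [(315,119),(482,157),(464,263),(290,225)]]); print(z,c[:,:2].round().tolist(),np.linalg.norm(np.diff(c,axis=0),axis=1))
```

```text
0 [[854.0, 23.0], [772.0, -386.0], [512.0, -337.0], [590.0, 75.0]] [417.45110388 265.31041397 419.61841848]
59 [[829.0, 24.0], [752.0, -362.0], [506.0, -315.0], [580.0, 74.0]] [394.03879039 250.43075375 396.08455339]
100 [[811.0, 25.0], [737.0, -345.0], [502.0, -300.0], [572.0, 73.0]] [377.76921661 240.09065089 379.73051155]
```

View pics/topc.png

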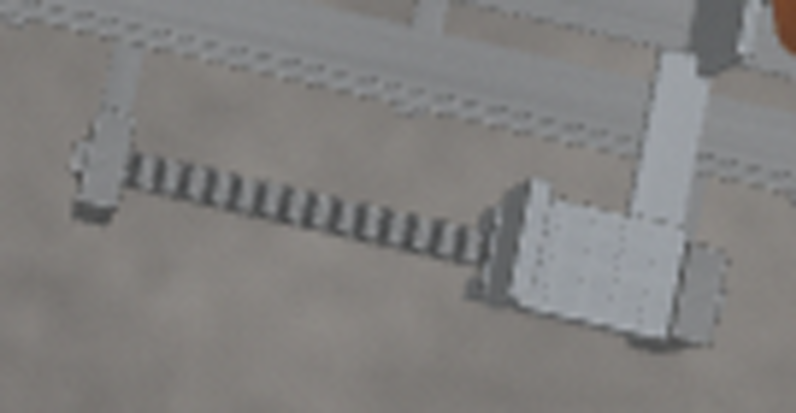

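View pics/sidec.png

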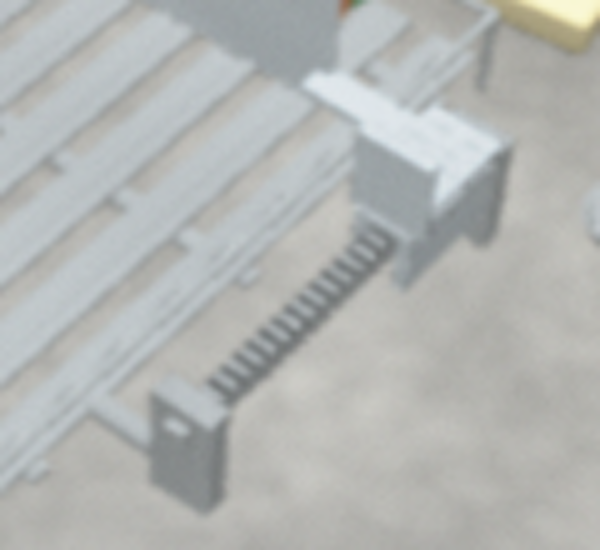

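```bash
cat > fit.py <<'E'
from h import *
from scipy.optimize import least_squares
T=lambda u,v:(305+(u+.5)/5.9-.5,225+(v+.5)/5.9-.5)
S=lambda u,v:(300+(u+.5)/5-.5,165+(v+.5)/5-.5)
# (cam, pixel, rack x, rack y fixed, coef of pad y, coef of inner, z)
ob=[("top",(315,119),300,200,0,0,59),("top",(482,157),300,-200,0,0,59),("top",(464,263),50,-200,0,0,59),("top",(290,225),50,200,0,0,59),
("top",T(530,180),22,38,1,0,119),("top",T(512,300),-22,38,1,0,119),("top",T(688,230),21,-28,1,0,86),("top",T(668,338),-21,-28,1,0,86),
("top",T(128,160),0,0,0,1,72),
("side",S(358,125),22,38,1,0,119),("side",S(438,168),-22,38,1,0,119),("side",S(512,145),-21,-28,1,0,86),("side",S(206,390),0,0,0,1,72)]
def W(q,x,y,z):
    c,s=np.cos(q[2]),np.sin(q[2]); return [q[0]+c*x-s*y,q[1]+s*x+c*y,q[3]+z]
def res(q): return np.concatenate([proj(n,[W(q,x,y+a*q[4]+b*q[5],z)])[0]-p for n,p,x,y,a,b,z in ob])
r=least_squares(res,[480,-130,.2,0,-50,105],loss="soft_l1"); q=r.x
print(q.round(3),"yaw",np.degrees(q[2])); print(res(q).reshape(-1,2).round(1).tolist())
print("pad",W(q,0,q[4],86),"wall",W(q,0,q[4]+30,119),"end",W(q,0,q[5],72),"travel left",q[5]-39-q[4])
E
python3 fit.py
```

```text
[ 4.98101e+02 -1.11829e+02 -1.96000e-01 -3.47500e+00 -7.16280e+01
  1.06726e+02] yaw -11.223772698993885
[[-0.7, -0.5], [1.3, -0.1], [0.5, -0.9], [-0.2, -2.6], [0.6, -0.3], [-0.5, -0.1], [0.3, 0.1], [0.0, 0.8], [-0.2, 1.0], [0.9, 0.8], [0.1, 1.1], [-0.6, -0.2], [0.4, 0.3]]
pad [np.float64(484.15966508011684), np.float64(-182.08650145474405), np.float64(82.52469169511963)] wall [np.float64(489.9989054129215), np.float64(-152.66026703143146), np.float64(115.52469169511963)] end [np.float64(518.8746906207675), np.float64(-7.143799776319426), np.float64(68.52469169511963)] travel left 139.35381091760922
```

The fit is consistent, with residuals of about 1 px and the ledge at about z = 0. I'll go above the pad with the gripper shut and turn the tool onto the rack axes.

>>> {"op": "send_rows", "data": {"motion": [{"tx": 0.05, "ty": -0.03, "gripper": 1}, {"tx": 0.1, "ty": -0.055, "gripper": 1}, {"tx": 0.1, "ty": -0.055, "gripper": 1}, {"tx": 0.1, "ty": -0.055, "gripper": 1}, {"tx": 0.1, "ty": -0.055, "gripper": 1}, {"tx": 0.1, "ty": -0.055, "gripper": 1}, {"tx": 0.1, "ty": -0.055, "gripper": 1}, {"tx": 0.07, "ty": -0.044, "gripper": 1}, {"rz": 0.303, "gripper": 1}, {"rz": 0.303, "gripper": 1}, {"rz": 0.303, "gripper": 1}, {"rz": 0.303, "gripper": 1}], "grip_force": 5}}

```text
invalid input at $.motion[0]: expected keys tx, ty, tz, rx, ry, rz, gripper
```

>>> {"op": "send_rows", "data": {"motion": [{"tz": 0.06, "gripper": 1}, {"tz": 0.06, "gripper": 1}, {"tz": 0.02, "gripper": 1}, {"gripper": 1}]}}

```text
invalid input at $.motion[0]: expected keys tx, ty, tz, rx, ry, rz, gripper
```

Run:
```python
from h import *
a=cv2.resize(cv2.cvtColor(env.grab_frame("top")["frame"],cv2.COLOR_RGB2BGR)[200:300,300:450],None,fx=2.6,fy=2.6,interpolation=2)
b=cv2.resize(cv2.cvtColor(env.grab_frame("side")["frame"],cv2.COLOR_RGB2BGR)[130:270,320:460],None,fx=2.8,fy=2.8,interpolation=2)
h=max(len(a),len(b)); p=lambda i:np.pad(i,((0,h-len(i)),(0,0),(0,0)))
cv2.imwrite("pics/n1.png",np.hstack([p(a),p(b)])); s=env.state()
for k in("time_s","ee_pos","ee_rot","force","gripper_width"): print(k,s[k])
```

```text
time_s 0.2
ee_pos [ 244.1603425  -520.26015361  213.44446051]
ee_rot [-1.79938690e+02 -1.99406131e-03  2.51373141e+01]
force [0.45610224 0.2931098  0.19895345]
gripper_width 91.46438031470066
```

View pics/n1.png

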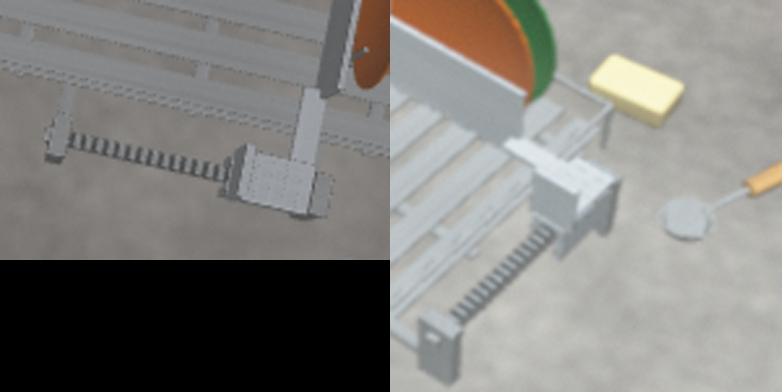

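The calls were refused because every key has to be given, so nothing moved. The picture shows the scene unchanged, with the stop still by the plates. I'll send the move again with all keys.

>>> {"op": "send_rows", "data": {"motion": [{"tx": 0.05, "ty": -0.03, "tz": 0, "rx": 0, "ry": 0, "rz": 0, "gripper": 1}, {"tx": 0.1, "ty": -0.055, "tz": 0, "rx": 0, "ry": 0, "rz": 0, "gripper": 1}, {"tx": 0.1, "ty": -0.055, "tz": 0, "rx": 0, "ry": 0, "rz": 0, "gripper": 1}, {"tx": 0.1, "ty": -0.055, "tz": 0, "rx": 0, "ry": 0, "rz": 0, "gripper": 1}, {"tx": 0.1, "ty": -0.055, "tz": 0, "rx": 0, "ry": 0, "rz": 0, "gripper": 1}, {"tx": 0.1, "ty": -0.055, "tz": 0, "rx": 0, "ry": 0, "rz": 0, "gripper": 1}, {"tx": 0.1, "ty": -0.055, "tz": 0, "rx": 0, "ry": 0, "rz": 0, "gripper": 1}, {"tx": 0.07, "ty": -0.044, "tz": 0, "rx": 0, "ry": 0, "rz": 0, "gripper": 1}, {"tx": 0, "ty": 0, "tz": 0, "rx": 0, "ry": 0, "rz": 0.303, "gripper": 1}, {"tx": 0, "ty": 0, "tz": 0, "rx": 0, "ry": 0, "rz": 0.303, "gripper": 1}, {"tx": 0, "ty": 0, "tz": 0, "rx": 0, "ry": 0, "rz": 0.303, "gripper": 1}, {"tx": 0, "ty": 0, "tz": 0, "rx": 0, "ry": 0, "rz": 0.303, "gripper": 1}], "grip_force": 5}}

```text
time_s: 1.7
ee_pos: [484.2, -184.6, 213.7]
ee_rot: [-180.0, 0.0, -11.5]
force: [-0.0, 0.7, -0.4]
gripper_width: 0.6
gripper_force: 0.0
```

>>> {"op": "send_rows", "data": {"motion": [{"tx": 0, "ty": 0, "tz": 0.06, "rx": 0, "ry": 0, "rz": 0, "gripper": 1}, {"tx": 0, "ty": 0, "tz": 0.06, "rx": 0, "ry": 0, "rz": 0, "gripper": 1}, {"tx": 0, "ty": 0, "tz": 0.03, "rx": 0, "ry": 0, "rz": 0, "gripper": 1}, {"tx": 0, "ty": 0, "tz": 0, "rx": 0, "ry": 0, "rz": 0, "gripper": 1}]}}

```text
time_s: 2.2
ee_pos: [483.9, -184.5, 138.2]
ee_rot: [-180.0, 0.1, -11.2]
force: [0.9, -0.2, -0.4]
gripper_width: 0.6
gripper_force: 0.0
```

Run:
```python
from h import *
a=cv2.resize(cv2.cvtColor(env.grab_frame("top")["frame"],cv2.COLOR_RGB2BGR)[200:300,300:450],None,fx=2.6,fy=2.6,interpolation=2)
b=cv2.resize(cv2.cvtColor(env.grab_frame("side")["frame"],cv2.COLOR_RGB2BGR)[130:270,320:460],None,fx=2.8,fy=2.8,interpolation=2)
h=max(len(a),len(b)); p=lambda i:np.pad(i,((0,h-len(i)),(0,0),(0,0)))
cv2.imwrite("pics/n2.png",np.hstack([p(a),p(b)])); s=env.state()
for k in("time_s","ee_pos","ee_rot","force","gripper_width"): print(k,s[k])
```

```text
time_s 2.3
ee_pos [ 485.08998829 -185.01884592  139.79890644]
ee_rot [ 1.79979522e+02 -9.65661046e-02 -1.12212732e+01]
force [ 0.25051607 -0.10324502  0.01618728]
gripper_width 0.41315038287685785
```

View pics/n2.png

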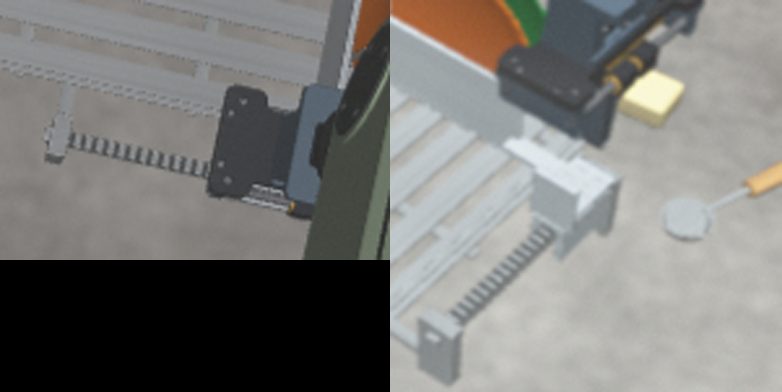

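The fingers hang straight over the pad (tip at about crop 600,143, pad at about 595,180) and are clear of the wall and plates. I'll come down, slowly at the end.

>>> {"op": "send_rows", "data": {"motion": [{"tx": 0, "ty": 0, "tz": 0.04, "rx": 0, "ry": 0, "rz": 0, "gripper": 1}, {"tx": 0, "ty": 0, "tz": 0.04, "rx": 0, "ry": 0, "rz": 0, "gripper": 1}, {"tx": 0, "ty": 0, "tz": 0.01, "rx": 0, "ry": 0, "rz": 0, "gripper": 1}, {"tx": 0, "ty": 0, "tz": 0.005, "rx": 0, "ry": 0, "rz": 0, "gripper": 1}, {"tx": 0, "ty": 0, "tz": 0, "rx": 0, "ry": 0, "rz": 0, "gripper": 1}]}}

```text
time_s: 2.92
ee_pos: [485.0, -185.0, 92.2]
ee_rot: [180.0, -0.1, -11.2]
force: [0.3, -0.2, 0.6]
gripper_width: 0.7
gripper_force: 0.0
```

>>> {"op": "send_rows", "data": {"motion": [{"tx": 0, "ty": 0, "tz": 0.004, "rx": 0, "ry": 0, "rz": 0, "gripper": 1}, {"tx": 0, "ty": 0, "tz": 0.004, "rx": 0, "ry": 0, "rz": 0, "gripper": 1}, {"tx": 0, "ty": 0, "tz": 0.004, "rx": 0, "ry": 0, "rz": 0, "gripper": 1}, {"tx": 0, "ty": 0, "tz": 0, "rx": 0, "ry": 0, "rz": 0, "gripper": 1}]}}

```text
time_s: 3.42
ee_pos: [484.5, -184.8, 85.6]
ee_rot: [180.0, -0.0, -11.2]
force: [-0.1, 0.4, 2.8]
gripper_width: 0.8
gripper_force: 1.3
```

>>> {"op": "send_rows", "data": {"motion": [{"tx": 0, "ty": 0, "tz": 0.005, "rx": 0, "ry": 0, "rz": 0, "gripper": 1}, {"tx": 0, "ty": 0, "tz": 0.005, "rx": 0, "ry": 0, "rz": 0, "gripper": 1}, {"tx": 0, "ty": 0, "tz": 0, "rx": 0, "ry": 0, "rz": 0, "gripper": 1}]}}

```text
time_s: 3.8
ee_pos: [484.5, -184.8, 80.5]
ee_rot: [180.0, -0.0, -11.2]
force: [-1.2, 0.6, 5.1]
gripper_width: 0.6
gripper_force: 2.6
```

>>> {"op": "send_rows", "data": {"motion": [{"tx": 0, "ty": 0, "tz": 0.005, "rx": 0, "ry": 0, "rz": 0, "gripper": 1}, {"tx": 0, "ty": 0, "tz": 0, "rx": 0, "ry": 0, "rz": 0, "gripper": 1}]}}

```text
time_s: 4.05
ee_pos: [484.5, -184.8, 78.1]
ee_rot: [180.0, -0.0, -11.2]
force: [-0.5, 1.1, 4.7]
gripper_width: 0.2
gripper_force: 2.9
```

>>> {"op": "send_rows", "data": {"motion": [{"tx": 0, "ty": 0, "tz": 0.003, "rx": 0, "ry": 0, "rz": 0, "gripper": 1}, {"tx": 0, "ty": 0, "tz": 0, "rx": 0, "ry": 0, "rz": 0, "gripper": 1}, {"tx": 0, "ty": -0.006, "tz": 0, "rx": 0, "ry": 0, "rz": 0, "gripper": 1}, {"tx": 0, "ty": -0.006, "tz": 0, "rx": 0, "ry": 0, "rz": 0, "gripper": 1}, {"tx": 0, "ty": -0.006, "tz": 0, "rx": 0, "ry": 0, "rz": 0, "gripper": 1}, {"tx": 0, "ty": -0.006, "tz": 0, "rx": 0, "ry": 0, "rz": 0, "gripper": 1}]}}

```text
time_s: 4.8
ee_pos: [486.7, -173.8, 76.8]
ee_rot: [179.9, -0.0, -11.2]
force: [-1.9, -2.8, 5.9]
gripper_width: 0.8
gripper_force: 3.1
```

>>> {"op": "send_rows", "data": {"motion": [{"tx": 0, "ty": -0.006, "tz": 0, "rx": 0, "ry": 0, "rz": 0, "gripper": 1}, {"tx": 0, "ty": -0.006, "tz": 0, "rx": 0, "ry": 0, "rz": 0, "gripper": 1}, {"tx": 0, "ty": -0.004, "tz": 0, "rx": 0, "ry": 0, "rz": 0, "gripper": 1}, {"tx": 0, "ty": 0, "tz": 0, "rx": 0, "ry": 0, "rz": 0, "gripper": 1}]}}

```text
time_s: 5.3
ee_pos: [488.3, -165.7, 76.8]
ee_rot: [179.9, -0.0, -11.2]
force: [-1.1, -0.9, 4.5]
gripper_width: 0.4
gripper_force: 3.1
```

>>> {"op": "send_rows", "data": {"motion": [{"tx": 0, "ty": -0.006, "tz": 0, "rx": 0, "ry": 0, "rz": 0, "gripper": 1}, {"tx": 0, "ty": -0.006, "tz": 0, "rx": 0, "ry": 0, "rz": 0, "gripper": 1}, {"tx": 0, "ty": -0.006, "tz": 0, "rx": 0, "ry": 0, "rz": 0, "gripper": 1}, {"tx": 0, "ty": -0.006, "tz": 0, "rx": 0, "ry": 0, "rz": 0, "gripper": 1}]}}

```text
time_s: 5.8
ee_pos: [490.7, -154.1, 76.8]
ee_rot: [179.9, -0.0, -11.2]
force: [-1.2, -2.9, 6.9]
gripper_width: 0.5
gripper_force: 3.1
```

Run:
```python
from h import *
a=cv2.resize(cv2.cvtColor(env.grab_frame("top")["frame"],cv2.COLOR_RGB2BGR)[200:300,300:450],None,fx=2.6,fy=2.6,interpolation=2)
b=cv2.resize(cv2.cvtColor(env.grab_frame("side")["frame"],cv2.COLOR_RGB2BGR)[130:270,320:460],None,fx=2.8,fy=2.8,interpolation=2)
h=max(len(a),len(b)); p=lambda i:np.pad(i,((0,h-len(i)),(0,0),(0,0)))
cv2.imwrite("pics/n3.png",np.hstack([p(a),p(b)])); s=env.state()
for k in("time_s","ee_pos","force"): print(k,s[k])
```

```text
time_s 5.9
ee_pos [ 490.69803442 -153.82187259   76.81796603]
force [-1.2876371  -1.7687895   6.73298489]
```

View pics/n3.png

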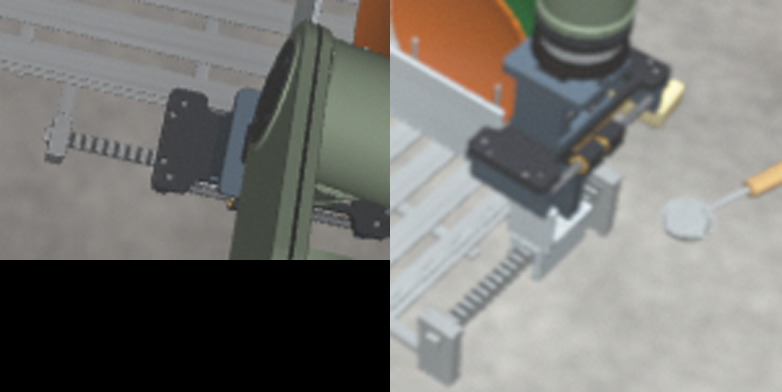

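The stop has come off its first position and is moving with the pressed pad; the other post now shows behind it at (605,200). The plates stand undisturbed. I'll keep going.

>>> {"op": "send_rows", "data": {"motion": [{"tx": 0, "ty": -0.008, "tz": 0, "rx": 0, "ry": 0, "rz": 0, "gripper": 1}, {"tx": 0, "ty": -0.01, "tz": 0, "rx": 0, "ry": 0, "rz": 0, "gripper": 1}, {"tx": 0, "ty": -0.01, "tz": 0, "rx": 0, "ry": 0, "rz": 0, "gripper": 1}, {"tx": 0, "ty": -0.01, "tz": 0, "rx": 0, "ry": 0, "rz": 0, "gripper": 1}, {"tx": 0, "ty": -0.01, "tz": 0, "rx": 0, "ry": 0, "rz": 0, "gripper": 1}, {"tx": 0, "ty": -0.01, "tz": 0, "rx": 0, "ry": 0, "rz": 0, "gripper": 1}, {"tx": 0, "ty": -0.01, "tz": 0, "rx": 0, "ry": 0, "rz": 0, "gripper": 1}, {"tx": 0, "ty": -0.01, "tz": 0, "rx": 0, "ry": 0, "rz": 0, "gripper": 1}, {"tx": 0, "ty": -0.01, "tz": 0, "rx": 0, "ry": 0, "rz": 0, "gripper": 1}]}}

```text
time_s: 7.02
ee_pos: [499.3, -110.9, 76.8]
ee_rot: [179.9, -0.0, -11.2]
force: [-1.5, -3.4, 6.5]
gripper_width: 0.8
gripper_force: 3.1
```

>>> {"op": "send_rows", "data": {"motion": [{"tx": 0, "ty": -0.01, "tz": 0, "rx": 0, "ry": 0, "rz": 0, "gripper": 1}, {"tx": 0, "ty": -0.01, "tz": 0, "rx": 0, "ry": 0, "rz": 0, "gripper": 1}, {"tx": 0, "ty": -0.01, "tz": 0, "rx": 0, "ry": 0, "rz": 0, "gripper": 1}, {"tx": 0, "ty": -0.01, "tz": 0, "rx": 0, "ry": 0, "rz": 0, "gripper": 1}, {"tx": 0, "ty": -0.01, "tz": 0, "rx": 0, "ry": 0, "rz": 0, "gripper": 1}, {"tx": 0, "ty": -0.01, "tz": 0, "rx": 0, "ry": 0, "rz": 0, "gripper": 1}, {"tx": 0, "ty": -0.01, "tz": 0, "rx": 0, "ry": 0, "rz": 0, "gripper": 1}]}}

```text
time_s: 7.9
ee_pos: [506.2, -76.5, 76.8]
ee_rot: [179.9, -0.0, -11.2]
force: [-1.9, -3.1, 6.7]
gripper_width: 0.5
gripper_force: 3.1
```

>>> {"op": "send_rows", "data": {"motion": [{"tx": 0, "ty": -0.008, "tz": 0, "rx": 0, "ry": 0, "rz": 0, "gripper": 1}, {"tx": 0, "ty": -0.008, "tz": 0, "rx": 0, "ry": 0, "rz": 0, "gripper": 1}, {"tx": 0, "ty": -0.008, "tz": 0, "rx": 0, "ry": 0, "rz": 0, "gripper": 1}, {"tx": 0, "ty": -0.008, "tz": 0, "rx": 0, "ry": 0, "rz": 0, "gripper": 1}, {"tx": 0, "ty": -0.008, "tz": 0, "rx": 0, "ry": 0, "rz": 0, "gripper": 1}, {"tx": 0, "ty": -0.008, "tz": 0, "rx": 0, "ry": 0, "rz": 0, "gripper": 1}, {"tx": 0, "ty": -0.008, "tz": 0, "rx": 0, "ry": 0, "rz": 0, "gripper": 1}]}}

```text
time_s: 8.78
ee_pos: [511.7, -49.0, 76.8]
ee_rot: [179.9, -0.1, -11.2]
force: [-1.5, -2.4, 6.3]
gripper_width: 0.5
gripper_force: 3.1
```

>>> {"op": "send_rows", "data": {"motion": [{"tx": 0, "ty": -0.005, "tz": 0, "rx": 0, "ry": 0, "rz": 0, "gripper": 1}, {"tx": 0, "ty": -0.005, "tz": 0, "rx": 0, "ry": 0, "rz": 0, "gripper": 1}, {"tx": 0, "ty": -0.005, "tz": 0, "rx": 0, "ry": 0, "rz": 0, "gripper": 1}, {"tx": 0, "ty": -0.005, "tz": 0, "rx": 0, "ry": 0, "rz": 0, "gripper": 1}]}}

```text
time_s: 9.28
ee_pos: [514.0, -39.6, 76.9]
ee_rot: [179.9, -0.1, -11.2]
force: [-0.6, -3.1, 6.5]
gripper_width: 0.5
gripper_force: 3.1
```

Run:
```python
from h import *
a=cv2.resize(cv2.cvtColor(env.grab_frame("top")["frame"],cv2.COLOR_RGB2BGR)[200:300,300:450],None,fx=2.6,fy=2.6,interpolation=2)
b=cv2.resize(cv2.cvtColor(env.grab_frame("side")["frame"],cv2.COLOR_RGB2BGR)[130:270,320:460],None,fx=2.8,fy=2.8,interpolation=2)
h=max(len(a),len(b)); p=lambda i:np.pad(i,((0,h-len(i)),(0,0),(0,0)))
cv2.imwrite("pics/n4.png",np.hstack([p(a),p(b)])); s=env.state()
for k in("time_s","ee_pos","force"): print(k,s[k])
```

```text
time_s 9.375
ee_pos [513.99612832 -39.30160771  76.91310643]
force [-0.34133779 -2.45405861  6.18387003]
```

View pics/n4.png

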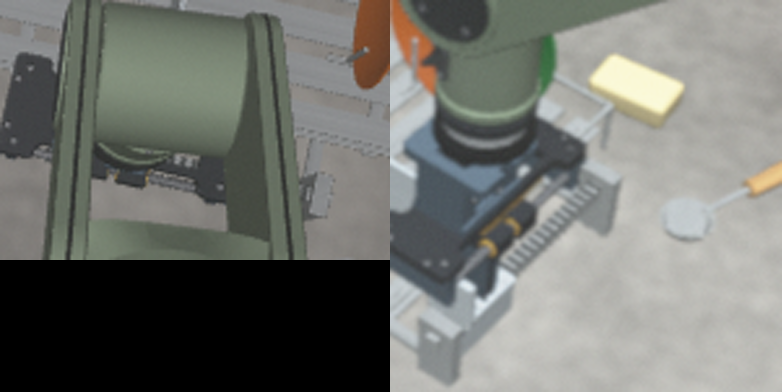

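The stop is close to the post, with its wall at about (465,300) and the post at about (440,345). I'll go on slowly and watch the force.

>>> {"op": "send_rows", "data": {"motion": [{"tx": 0, "ty": -0.004, "tz": 0, "rx": 0, "ry": 0, "rz": 0, "gripper": 1}, {"tx": 0, "ty": -0.004, "tz": 0, "rx": 0, "ry": 0, "rz": 0, "gripper": 1}, {"tx": 0, "ty": -0.004, "tz": 0, "rx": 0, "ry": 0, "rz": 0, "gripper": 1}]}}

```text
time_s: 9.75
ee_pos: [515.2, -33.7, 76.9]
ee_rot: [179.9, -0.1, -11.2]
force: [-0.1, -3.0, 5.6]
gripper_width: 0.6
gripper_force: 3.1
```

>>> {"op": "send_rows", "data": {"motion": [{"tx": 0, "ty": -0.003, "tz": 0, "rx": 0, "ry": 0, "rz": 0, "gripper": 1}, {"tx": 0, "ty": -0.002, "tz": 0, "rx": 0, "ry": 0, "rz": 0, "gripper": 1}]}}

```text
time_s: 10.0
ee_pos: [515.7, -31.2, 76.9]
ee_rot: [179.9, -0.1, -11.2]
force: [-1.0, -3.7, 5.4]
gripper_width: 0.4
gripper_force: 3.1
```

>>> {"op": "send_rows", "data": {"motion": [{"tx": 0, "ty": -0.002, "tz": 0, "rx": 0, "ry": 0, "rz": 0, "gripper": 1}, {"tx": 0, "ty": -0.002, "tz": 0, "rx": 0, "ry": 0, "rz": 0, "gripper": 1}, {"tx": 0, "ty": 0, "tz": 0, "rx": 0, "ry": 0, "rz": 0, "gripper": 1}]}}

```text
time_s: 10.38
ee_pos: [516.0, -29.2, 76.9]
ee_rot: [179.9, -0.1, -11.2]
force: [-0.5, -2.3, 7.5]
gripper_width: 0.5
gripper_force: 3.1
```

>>> {"op": "send_rows", "data": {"motion": [{"tx": 0, "ty": -0.002, "tz": 0, "rx": 0, "ry": 0, "rz": 0, "gripper": 1}, {"tx": 0, "ty": 0, "tz": 0, "rx": 0, "ry": 0, "rz": 0, "gripper": 1}]}}

```text
time_s: 10.62
ee_pos: [516.2, -28.2, 76.9]
ee_rot: [179.9, -0.1, -11.2]
force: [-1.1, -3.5, 6.3]
gripper_width: 0.3
gripper_force: 3.1
```

>>> {"op": "send_rows", "data": {"motion": [{"tx": 0, "ty": -0.002, "tz": 0, "rx": 0, "ry": 0, "rz": 0, "gripper": 1}, {"tx": 0, "ty": -0.002, "tz": 0, "rx": 0, "ry": 0, "rz": 0, "gripper": 1}]}}

```text
time_s: 10.88
ee_pos: [516.6, -26.3, 76.9]
ee_rot: [179.9, -0.1, -11.2]
force: [-1.0, -3.4, 6.7]
gripper_width: 0.8
gripper_force: 3.2
```

>>> {"op": "send_rows", "data": {"motion": [{"tx": 0, "ty": -0.002, "tz": 0, "rx": 0, "ry": 0, "rz": 0, "gripper": 1}, {"tx": 0, "ty": 0, "tz": 0, "rx": 0, "ry": 0, "rz": 0, "gripper": 1}]}}

```text
time_s: 11.12
ee_pos: [516.6, -26.3, 76.9]
ee_rot: [179.8, -0.1, -11.1]
force: [-1.2, -7.1, 6.3]
gripper_width: 0.6
gripper_force: 5.5
```

The finger stalled and the push force doubled, so the stop is against the post. I'll lift off straight, ease back from the wall once off the pad, and then rise clear.

>>> {"op": "send_rows", "data": {"motion": [{"tx": 0, "ty": 0, "tz": -0.01, "rx": 0, "ry": 0, "rz": 0, "gripper": 1}, {"tx": 0, "ty": 0, "tz": -0.012, "rx": 0, "ry": 0, "rz": 0, "gripper": 1}, {"tx": 0, "ty": 0, "tz": -0.012, "rx": 0, "ry": 0, "rz": 0, "gripper": 1}, {"tx": 0, "ty": 0.012, "tz": 0, "rx": 0, "ry": 0, "rz": 0, "gripper": 1}, {"tx": 0, "ty": 0, "tz": -0.03, "rx": 0, "ry": 0, "rz": 0, "gripper": 1}, {"tx": 0, "ty": 0, "tz": -0.06, "rx": 0, "ry": 0, "rz": 0, "gripper": 1}, {"tx": 0, "ty": 0, "tz": -0.1, "rx": 0, "ry": 0, "rz": 0, "gripper": 1}, {"tx": 0, "ty": 0, "tz": -0.1, "rx": 0, "ry": 0, "rz": 0, "gripper": 1}]}}

```text
time_s: 12.12
ee_pos: [514.9, -29.8, 240.7]
ee_rot: [-180.0, -0.0, -11.2]
force: [0.8, 0.5, -1.2]
gripper_width: 0.5
gripper_force: 0.0
```

>>> {"op": "send_rows", "data": {"motion": [{"tx": -0.1, "ty": 0, "tz": 0, "rx": 0, "ry": 0, "rz": 0, "gripper": 1}, {"tx": -0.1, "ty": 0, "tz": 0, "rx": 0, "ry": 0, "rz": 0, "gripper": 1}, {"tx": -0.1, "ty": 0.05, "tz": 0, "rx": 0, "ry": 0, "rz": 0, "gripper": 1}, {"tx": 0, "ty": 0.1, "tz": 0, "rx": 0, "ry": 0, "rz": 0, "gripper": 1}, {"tx": 0, "ty": 0.1, "tz": 0, "rx": 0, "ry": 0, "rz": 0, "gripper": 1}, {"tx": 0, "ty": 0.1, "tz": 0, "rx": 0, "ry": 0, "rz": 0, "gripper": 1}, {"tx": 0, "ty": 0.1, "tz": 0, "rx": 0, "ry": 0, "rz": 0, "gripper": 1}, {"tx": 0, "ty": 0, "tz": 0, "rx": 0, "ry": 0, "rz": 0, "gripper": 1}]}}

```text
time_s: 13.12
ee_pos: [323.8, -224.0, 239.2]
ee_rot: [180.0, -0.1, -11.5]
force: [0.3, 0.3, -0.9]
gripper_width: 0.7
gripper_force: 0.0
```

Run:
```python
from h import *
a=cv2.resize(cv2.cvtColor(env.grab_frame("top")["frame"],cv2.COLOR_RGB2BGR)[100:300,280:500],None,fx=1.8,fy=1.8,interpolation=2)
b=cv2.resize(cv2.cvtColor(env.grab_frame("side")["frame"],cv2.COLOR_RGB2BGR)[100:280,220:420],None,fx=2,fy=2,interpolation=2)
h=max(len(a),len(b)); p=lambda i:np.pad(i,((0,h-len(i)),(0,0),(0,0)))
cv2.imwrite("pics/n5.png",np.hstack([p(a),p(b)])); s=env.state()
for k in("time_s","ee_pos","force"): print(k,s[k])
```

```text
time_s 13.225
ee_pos [ 324.08400257 -221.45515118  238.88246816]
force [ 0.18006242 -0.38030335  0.001483  ]
```

View pics/n5.png

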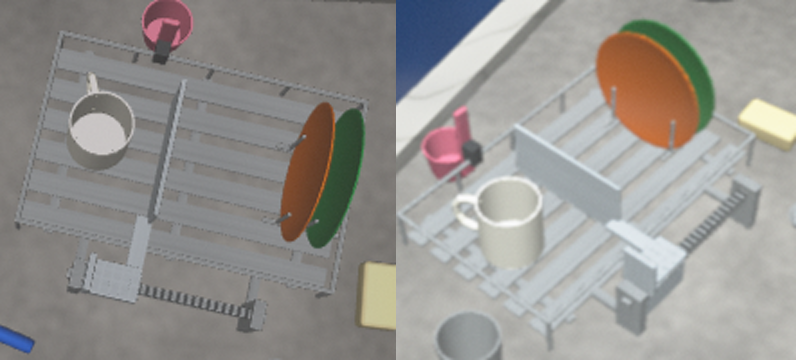

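The stop's carriage is against the end post: (90,275) in the top view, (640,285) in the side view. The plates and mug are undisturbed and the arm is clear, so I'll hand the job in.

```bash
python3 -c "
from workcell import env
print(env.job_done())"
```

```text
the job is handed in; nothing more can be done
None
```

The plate stop was pushed back against the end post with the release held down, then let go; in the last pictures it is still there, the plates, mug and soap are undisturbed and the arm is clear, and the job is handed in (no verdict came back).

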